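Swing a guide bar into its dressing jig and lock it

TASK

The saw guide bar sits on the stud of the dressing jig but is swung out. Push it near its nose so that it pivots about the stud, on against the sprung stop until the orange catch springs up fully behind it, never pushing the bar harder than 15 N. Then, once the bar is caught, swing the blue hold-down arm by its red peg all the way over the bar and let go, leaving the bar on its stud and everything else on the bench where it is.

Things in the scene. Friction and masses are not known exactly. Their poses are not given: they have to be found in the camera images.
- jig: Fixed aluminium base plate, 12 mm thick. Origin: on the stud axis at bench height. z up; x: direction in which the bar is pushed home; y: from the stud along the bar when home. Plate spans x -180..100, y -70..370 mm. A collar (radius 22 mm) round the stud and a white skid strip (16 mm wide, x -155..45, at y 205 mm) carry the bar, 12 mm above the plate.
- stud (a point): Point on the axis of the upright brass stud (10 mm thick, top 40 mm above the bench), at the height of the bar's underside, 24 mm above the bench.
- mid (a point): A point fixed on the jig at x 0, y 270 mm: MIDDLE setting of the dark slide block (30 mm wide, x -60..77 mm, top 18 mm above the bench) that carries catch, sprung stop and yellow housing (44 mm high). The block's true setting is NOT MEASURED: fixed, up to 18 mm either way along x, so the bar's home angle must be found by feel, by the catch reading or by sight.
- bar: Loose steel guide bar, 0.6 kg, 60 mm wide, 6 mm thick, red stripe. Origin: centre of its 12 mm hole, underside, round the stud. y points to the nose (tip y 350, straight sides to 320, tail -30 mm). Underside 24 mm above the bench. Starts 0.36 to 0.44 rad counter-clockwise (from above) of the jig's y; home is clockwise, within 0.09 rad of it. Slides with 1 to 3 N of drag.
- bar_push (a point): Mid-thickness of the bar's outer long edge (its -x side), 315 mm from the hole: the place to push, towards jig +x. Clear for a finger 36 mm wide; the slide block ends 285 mm from the stud, the plate is 15 mm below.
- catch (a joint): Orange sprung catch on the slide block, 20 mm wide, ramped towards the incoming bar. Value in m: 0 up (5 mm above the bar's underside), about 0.005 held down by the bar, 0.008 at most. Reads 0 before the bar comes, goes down easily, springs back to 0 when the bar has passed. At the middle setting its holding face is at jig x -31, y 270 mm.
- plunger (a joint): Black round sprung stop (16 mm, jig y 270 mm). Value in m: 0 fully out, 0.0075 hard end. Gives way along jig +x at 3 N plus 0.6 N per mm. The catch springs up when it is about 0.005 in, at some 6 to 10 N of level push on the bar (more if it is also pressed down); past 0.0075 it is solid. Then its spring holds the bar against the catch with the stop about 0.0045 in.
- holddown (a joint): Blue hold-down arm (105 x 22 x 8 mm, underside 34 mm above the bench), upright pivot at jig x 62, y 150 mm. Value in rad: 0 points along jig -y (swung out), 1.57 (end stop) along jig -x, over the bar; grows clockwise from above. Starts at 0 to 0.3, stays where left; about 1.5 N at the peg.
- hold_peg (a point): Grip point on the upright red peg of the hold-down, 85 mm from its pivot: round, 14 mm thick, from 42 to 76 mm above the bench; this point lies 59 mm above the bench.
- sprocket: Loose dark steel sprocket, 50 mm across, 18 mm high, on the jig plate near its near edge. Origin: centre of its underside. To be left alone.
- socket: Loose steel socket, 28 mm across, 35 mm high, standing on the jig plate's far corner near the stud. Origin: centre of its underside. To be left alone.
- screwdriver: Loose yellow-handled screwdriver lying on the bench to the right. To be left alone.
- wrench: Loose steel wrench lying on the bench to the left. To be left alone.
- oil: Amber bottle, 70 mm across, 170 mm high, on the left. Origin: centre of its underside. To be left alone.
- jar: White jar with green cap, 60 mm across, 75 mm high, far right. Origin: centre of its underside. To be left alone.
- partbox: Red parts box 100 x 140 x 75 mm on the far side. Origin: centre of its underside. To be left alone.

How it is judged (in metres and radians):
On the way, in this order (a step that is already met when the one before it is completed fails the run):
1. the bar is against the sprung stop and the catch is up behind it, with the hold-down still swung out (value of joint catch below 0.002 m and value of joint plunger above 0.0028 m and horizontal distance between bar and stud below 0.005 m and angle between bar's own z axis and vertical below 0.06 rad and value of joint holddown below 0.6 rad), for 0.3 s.
2. the hold-down is swung right over the caught bar (value of joint catch below 0.002 m and value of joint plunger above 0.0028 m and horizontal distance between bar and stud below 0.005 m and angle between bar's own z axis and vertical below 0.06 rad and value of joint holddown above 1.42 rad), for 0.2 s.
At the end, for the whole second after the job is handed in: The bar lies flat on its stud (hole within 5 mm of the stud axis, tilt under 0.06 rad), held between the sprung stop (pressed in more than 2.8 mm) and the catch (within 2 mm of fully up), at rest; the hold-down is past 1.42 rad over the bar and released (all of step 2 and linear speed of bar below 0.02 m/s); the robot touches nothing.
It fails at once if the robot pushes the bar harder than 15 N (contact force between any of the fingers, the arm and bar above 15 N).
It fails at once if the bar is tipped up or comes off its stud (angle between bar's own z axis and vertical above 0.15 rad or horizontal distance between bar and stud above 0.012 m).
It fails at once if one of the other things on the bench is moved more than 20 mm (distance of any of sprocket, socket, screwdriver, wrench, oil, jar, partbox from where it was at the start of the episode above 0.02 m).
It also fails if it takes over 72 s, if anything falls off the work surface, if the arm or the gripper's body presses on something with over 40 N, if the wrist force passes 120 N, or if a joint passes its speed limit or range.

ROBOT

A 6-joint arm with a two-finger parallel gripper is mounted at the origin on the work surface. World frame = base frame: x ahead of the robot, y to its left, z up, the work surface at z = 0. Lengths are in m, angles in degrees, forces in N, time in s.
With the tool pointing down it reaches from about 0.3 to 0.75 m from the base axis. Payload 8.5 kg.
Tool frame: the origin (TCP) lies between the finger pads; the fingertips stand 17 mm ahead of it and the grasp point (between the pads) lies 2 mm behind it (env.finger_overhang is the distance from the TCP to the fingertips, in m); z points along the fingers, y is the direction in which the jaws open and shut (so a half turn about z gives the same grasp; the last joint's range is limited). The gripper opens to 85 mm and grips with 20 to 120 N. Pads are 22 mm wide; open, the fingers measure 114 mm over their backs; the gripper's body (76 mm by 85 mm) begins 54 mm behind the grasp point. The pads swing forward as they close: fully open they stand 13 mm farther back than shut.
Start: joints at [-78.054, 21.807, 74.336, -0, 83.858, -12.336], TCP at [0.226, -0.501, 0.248] pointing down, gripper open.
Joint ranges: [-178.18, 178.18], [-50.72, 133.34], [12.68, 142.11], [-81.47, 261.47], [9.98, 163.14], [-165.26, 165.26]. Speed limits (degrees/s): [136.94, 136.94, 180, 180, 180, 180].

INTERFACE

Orientations are given as a 3x3 rotation matrix whose columns are the frame's x, y, z axes.
In Python, from rig import readout, vision, env gives the robot as it stands. The module is installed in compiled form; this text tells all that it offers.
- The arm moves only by the tool drive_tool, never from a script. Its argument "series" is one flat list of numbers, 6 for each row, row after row: the shift along the tool's x, y, z in m, then the turn, a rotation vector about the tool's x, y, z in rad. In form: [x, y, z, wx, wy, wz, x, y, z, wx, wy, wz, ...]. A call has 1 to 5 rows; each row shifts and turns the commanded pose from where the row before left it, along the tool's axes as they then stand; what a row does not reach is not made up. A row lasts 1/10 s, in which the tool goes at most 50 mm and 8.59 degrees, less where a joint would pass 70% of its speed; a pose out of reach is approached as far as the arm can. A call with a gripper value outside its range is refused whole. "claw" is the gripper's target within -1 to 1 (fully open at 1, half-way at 0, shut at -1), set as the call begins (left out, the last holds). The fingers move at their own pace and stop on an object; "newtons" is the grip in N (left out, the last holds). Time passes only in rows, so rows that do not move let the fingers close. It gives the time, the measured TCP pose, the force and the opening at its end, in the units of the state.
- readout.observe(): the state, without advancing time (a new reading comes with each control period).
- vision.get_image(name): name is "side" or "top"; returns (picture, depth): 400x640x3 uint8, blue, green, red; 400x640 float32, m along the optical axis (not along the pixel's ray), 0 where there is no reading.
- vision.calibration(name): a dict with "vfov" (degrees; the focal length in pixels is half the picture's height over the tangent of half this angle, whatever the lens; pixels are square), "cx", "cy" (the principal point, pixels), "cam_to_world" (4x4, takes a point from camera to world coordinates). Camera axes: x right, y down, z forward; pixel columns grow to the right and rows downward; lengths in m; the calibration is good to about 2 mm. A picture is of the moment at which its call begins. calibration takes no time and is no camera call.
- env.close_job(): hands the job in, once; it reports no verdict.
Trained networks look in the newest picture that a camera, given by its name, has taken for a name from the list of things; names that differ only in an ending like _2 or _b are one class to them, and where a whole thing is asked for, a point or a joint stands for the part that bears it (a point fixed in the world has none). Each returns a list of dicts, best first, with "confidence" (0 to 1); they miss things now and then, are a little off and sometimes report something else, mostly with a low value. They report only what shows in the picture. A call takes as long as a camera call.
- vision.boxes_of(camera, thing): "location" ([x, y, z] in m, in world coordinates, good to about 4 mm: the middle of the surface that is visible of it).
- vision.regions_of(camera, thing): "mask" (400x640 bool, what is visible of it).
The state is a dict: "time_s": time; "q": joint angles; "qvel": joint speeds; "joint_efforts": joint torques, N m; "position": TCP position; "tool_rot": TCP orientation; "ft_force": force on the tool from outside, world axes, zero at the start; "wrist_torque": the same for the moment, N m; "grip_width": finger opening in m.
Only numpy, scipy, OpenCV 4.12 (cv2) and the standard library are available. Lean on these libraries where they do the work, as an engineer would, in place of code of your own. Each camera call takes 0.05 s, during which the arm holds its last target.

## Working session

There is one attempt and no reset: what is moved stays moved. The work goes in short steps, Python scripts to look and compute and a tool call to move; the robot and the scene stay as the last step left them, time stands still between calls to the robot, and variables do not carry over. Pictures are saved under pics/ and viewed, and the job is handed in when it is done.

Besides the shell and the picture viewer there is one more tool, called after "Request:" as name(argument=value, ...), one argument or row to a line, values as JSON. drive_tool: Moves the arm, as the interface text tells. Its arguments: {"type":"object","properties":{"series":{"type":"array"},"claw":{"type":"number"},"newtons":{"type":"number"}},"required":["series"]}

```bash
mkdir -p pics
python3 - <<'E'
from rig import readout, vision, env
import cv2,numpy as np
s=readout.observe();print(s, env.finger_overhang)
for n in("top","side"):
    im,d=vision.get_image(n);cv2.imwrite(f"pics/{n}0.png",im);np.save(f"pics/{n}0d.npy",d);c=vision.calibration(n);print(n,c)
    for t in("bar","hold_peg","holddown","stud","jig","catch","plunger","bar_push","sprocket","socket"):
        try:print(t,[(np.round(b["location"],4).tolist(),round(b["confidence"],2)) for b in vision.boxes_of(n,t)][:3])
        except Exception as e:print(t,e)
E
```

```text
{'time_s': 0.0, 'q': array([-7.80545536e+01,  2.18417411e+01,  7.43845204e+01, -5.34351419e-04,
        8.38570394e+01, -1.23378485e+01]), 'qvel': array([-0.03750451,  0.04667267, -0.01651158, -0.04904885,  0.00760821,
       -0.05729226]), 'joint_efforts': array([-9.57721386e-04, -4.48463452e+01, -2.31279713e+01, -2.93379871e-04,
        4.72161992e-03,  4.27256737e-05]), 'position': array([ 0.22610905, -0.501086  ,  0.24770609]), 'tool_rot': array([[ 9.11522852e-01,  4.11249309e-01, -3.09995187e-04],
       [ 4.11249316e-01, -9.11521795e-01,  1.42047185e-03],
       [ 3.01600698e-04, -1.42227786e-03, -9.99998943e-01]]), 'ft_force': array([-0.64199406, -0.00980633,  0.30379187]), 'wrist_torque': array([-0.02016154,  0.02208418,  0.03029042]), 'grip_width': 0.08523425854835559} 0.017
top {'vfov': 45.62725494967127, 'cx': 307.64324038283695, 'cy': 195.40268355239624, 'cam_to_world': array([[ 8.91566986e-03, -9.88682926e-01,  1.49755074e-01,
         3.60718360e-01],
       [-9.99960186e-01, -8.87068514e-03,  9.68380901e-04,
         1.21761790e-02],
       [ 3.71008449e-04, -1.4975774
[... 915 characters left out ...]
5],
       [ 0.        ,  0.        ,  0.        ,  1.        ]])}
bar [([0.5587, -0.058, 0.0276], 0.73), ([0.414, 0.4024, 0.0052], 0.6)]
hold_peg [([0.6722, -0.0886, 0.0389], 0.85)]
holddown [([0.6659, -0.0868, 0.0451], 0.55)]
stud [([0.5869, -0.0774, 0.0131], 0.86)]
jig [([0.6918, -0.4196, 0.0741], 0.65), ([0.5861, -0.0793, 0.0139], 0.57), ([0.5603, -0.0514, 0.0307], 0.35)]
catch [([0.6103, 0.0847, 0.0268], 0.41)]
plunger [([0.4502, -0.1645, 0.0211], 0.38)]
bar_push [([0.5572, -0.0531, 0.0313], 0.78), ([0.5852, -0.0788, 0.0106], 0.3)]
sprocket [([0.6721, -0.0884, 0.0412], 0.63), ([0.5582, -0.0606, 0.0273], 0.43)]
socket [([0.6503, -0.2458, 0.0364], 0.72), ([0.3724, -0.4532, 0.0227], 0.48)]
```

View pics/top0.png

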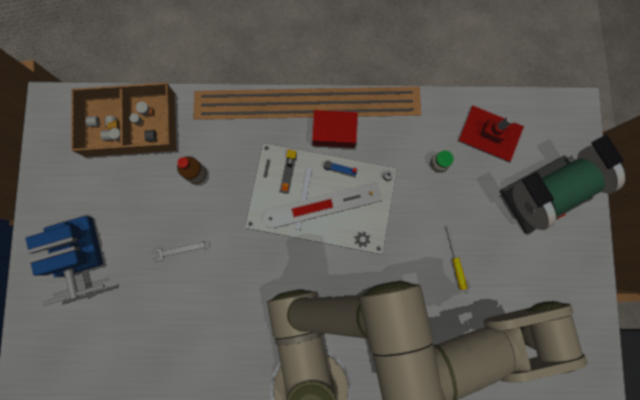

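View pics/side0.png

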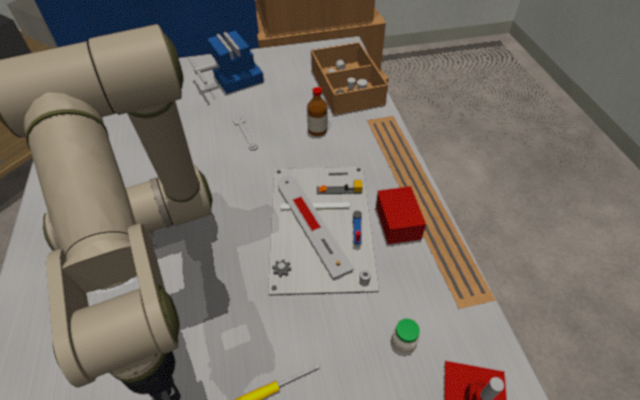

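```bash
cat > h.py <<'E'
import numpy as np,cv2
from rig import readout, vision, env
def K(n,c=None):
    c=c or vision.calibration(n);f=200/np.tan(np.radians(c["vfov"]/2));return f,c["cx"],c["cy"],np.array(c["cam_to_world"])
def px2w(n,uv,z):
    f,cx,cy,T=K(n);uv=np.atleast_2d(uv).astype(float)
    r=np.c_[(uv[:,0]-cx)/f,(uv[:,1]-cy)/f,np.ones(len(uv))]@T[:3,:3].T
    t=(z-T[2,3])/r[:,2];return T[:3,3]+r*t[:,None]
def w2px(n,P):
    f,cx,cy,T=K(n);p=(np.atleast_2d(P)-T[:3,3])@T[:3,:3];return np.c_[cx+f*p[:,0]/p[:,2],cy+f*p[:,1]/p[:,2]]
def crop(n,im,u0,v0,u1,v1,k,name):
    cv2.imwrite(name,cv2.resize(im[v0:v1,u0:u1],None,fx=k,fy=k,interpolation=cv2.INTER_CUBIC))
E
python3 - <<'E'
from h import *
im=cv2.imread("pics/top0.png");crop("top",im,240,135,400,260,5,"pics/t0c.png")
im=cv2.imread("pics/side0.png");crop("side",im,260,155,390,300,4,"pics/s0c.png")
# plate by depth
for n in("top","side"):
    d=np.load(f"pics/{n}0d.npy");f,cx,cy,T=K(n);v,u=np.mgrid[:400,:640]
    P=np.stack([(u-cx)/f*d,(v-cy)/f*d,d],-1)@T[:3,:3].T+T[:3,3]
    z=P[...,2];m=(z>0.006)&(z<.1)&(d>0)&(P[...,0]>.35)&(P[...,0]<.85)&(P[...,1]>-.35)&(P[...,1]<.35)
    nn,l,st,_=cv2.connectedComponentsWithStats(m.astype(np.uint8));
    for i in range(1,nn):
        if st[i,4]>1500:
            q=P[l==i];r=cv2.minAreaRect(q[:,:2].astype(np.float32));print(n,st[i],r,cv2.boxPoints(r))
    m2=np.abs(z-.012)<.003;print(np.median(z[m2]))
E
```

```text
top [ 311  110   48   39 1623] ((0.7969871759414673, -0.07242165505886078), (0.1509527713060379, 0.10381139069795609), 88.43705749511719) [[ 0.7430422  -0.14645422]
 [ 0.84681493 -0.1492857 ]
 [ 0.8509322   0.0016109 ]
 [ 0.7471594   0.00444239]]
top [  244   142   153   113 11661] ((0.5839968323707581, -0.02955023944377899), (0.4475157856941223, 0.28904202580451965), 79.62742614746094) [[ 0.40155038 -0.22363067]
 [ 0.6858688  -0.2756722 ]
 [ 0.76644325  0.16453019]
 [ 0.48212487  0.21657172]]
0.011688790992692821
side [  268   167   111   128 12472] ((0.5823876857757568, -0.024850457906723022), (0.4514295160770416, 0.28585878014564514), 79.47947692871094) [[ 0.40064827 -0.22067371]
 [ 0.6817016  -0.272868  ]
 [ 0.76412714  0.1709728 ]
 [ 0.48307377  0.22316709]]
side [ 375  186   51   58 2231] ((0.7979625463485718, -0.06902705878019333), (0.14472514390945435, 0.10207904130220413), 88.06244659423828) [[ 0.7445056  -0.1396226 ]
 [ 0.8465263  -0.14307392]
 [ 0.8514195   0.00156848]
 [ 0.74939877  0.0050198 ]]
0.012593407793344724
```

View pics/t0c.png

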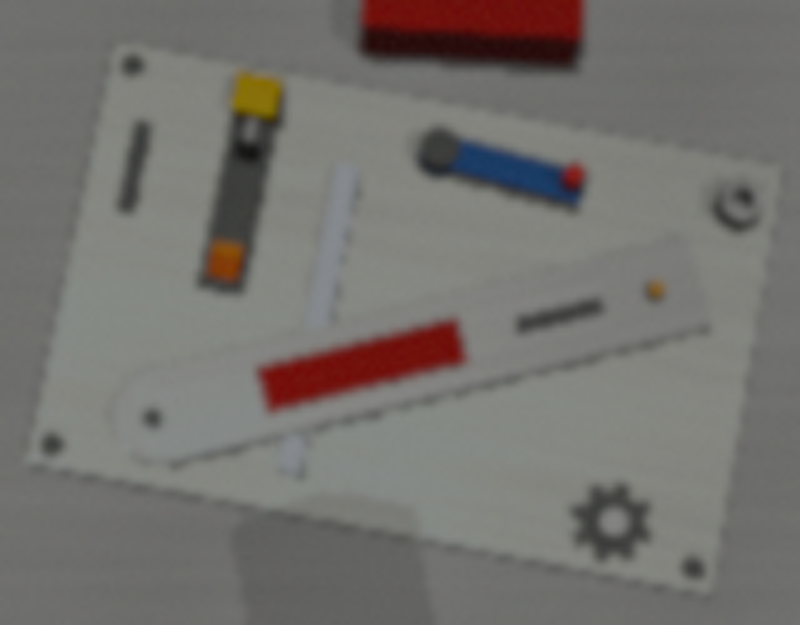

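View pics/s0c.png

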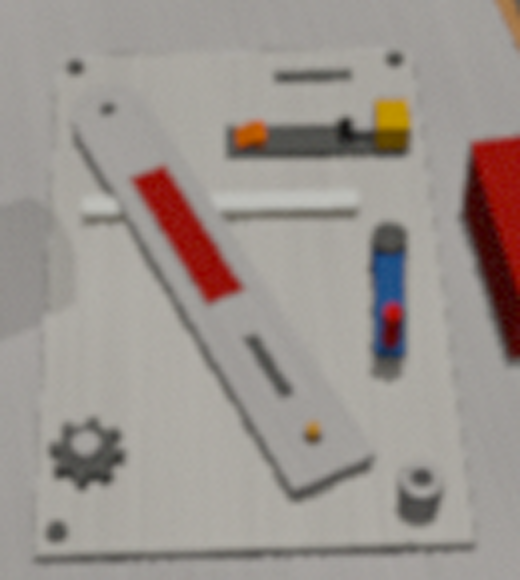

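```bash
cat > fit.py <<'E'
from h import *
from scipy.optimize import least_squares
def up(xy,k,o): return (np.array(xy)+.5)/k-.5+np.array(o)
T=up([(113,42),(780,170),(712,593),(28,462),(655,290)],5,(240,135))
S=up([(58,55),(410,50),(475,545),(37,557),(313,430)],4,(260,155))
JT=np.array([[100,370,12],[100,-70,12],[-180,-70,12],[-180,370,12],[0,0,40]])/1e3
JS=np.array([[-180,370,12],[100,370,12],[100,-70,12],[-180,-70,12],[0,0,40]])/1e3
def tw(p,J):
    c,s=np.cos(p[2]),np.sin(p[2]);return np.c_[p[0]+c*J[:,0]-s*J[:,1],p[1]+s*J[:,0]+c*J[:,1],J[:,2]]
def res(p,w):
    r=[]
    if w&1:r.append(w2px("top",tw(p,JT))-T)
    if w&2:r.append(w2px("side",tw(p,JS))-S)
    return np.concatenate(r).ravel()
E
python3 - <<'E'
from fit import *
for w in(1,2,3):
    r=least_squares(res,[.6,-.2,-.17],args=(w,));print(w,r.x.round(4),r.fun.reshape(-1,2).round(1).tolist())
p=r.x
def inv(P): 
    c,s=np.cos(p[2]),np.sin(p[2]);d=P[:,:2]-p[:2];return np.c_[c*d[:,0]+s*d[:,1],-s*d[:,0]+c*d[:,1]]*1e3
# top features
for nm,xy,z in [("nose dot",(152,417),.03),("orange",(225,260),.03),("housingTL",(238,73),.044),("housTR",(283,83),.044),("blockBL",(200,287),.018),("blockBR",(242,292),.018),("peg top",(573,176),.076),("pivot",(438,150),.05),("sprk",(612,522),.03),("socket",(738,203),.047),("plunger",(248,150),.03)]:
    print("T",nm,inv(px2w("top",up(xy,5,(240,135)),z)).round(1))
for nm,xy,z in [("nose dot",(108,108),.03),("orange",(250,133),.029),("blockBL",(229,157),.018),("plung",(345,128),.03),("peg top",(393,310),.076),("socket",(418,478),.047),("sprk",(86,450),.03)]:
    print("S",nm,inv(px2w("side",up(xy,4,(260,155)),z)).round(1))
E
```

```text
1 [ 0.594  -0.1837 -0.1799] [[-0.1, -0.4], [0.8, -0.9], [0.0, 0.7], [-1.0, 0.5], [0.2, -0.1]]
2 [ 0.5954 -0.1849 -0.1791] [[-0.1, 0.6], [0.4, -0.5], [0.6, -0.3], [-1.0, 0.0], [0.1, 0.0]]
3 [ 0.5949 -0.1843 -0.1792] [[0.1, -0.5], [1.0, -1.2], [0.3, 0.5], [-0.8, 0.3], [0.4, -0.4], [-0.2, 0.5], [0.2, -0.6], [0.3, -0.4], [-1.2, -0.1], [-0.1, -0.1]]
T nose dot [[-137.5  295. ]]
T orange [[-31.5 269.5]]
T housingTL [[ 85.4 283.6]]
T housTR [[ 84.4 254.4]]
T blockBL [[-49.6 282.7]]
T blockBR [[-47.8 255.9]]
T peg top [[52.5 66.1]]
T pivot [[ 58.9 150.5]]
T sprk [[-148.2    1.8]]
T socket [[ 61.3 -40. ]]
T plunger [[ 40.7 268.9]]
S nose dot [[-137.3  296.8]]
S orange [[-30.9 268.3]]
S blockBL [[-47.1 254.7]]
S plung [[ 40.2 269.8]]
S peg top [[55.6 66.9]]
S socket [[ 63.5 -42.4]]
S sprk [[-146.5   -4.3]]
```

```bash
cat >> h.py <<'E'
JP=np.array([.595,-.1843,-.1792])
def j2w(x,y):
    c,s=np.cos(JP[2]),np.sin(JP[2]);return np.array([JP[0]+(c*x-s*y)/1e3,JP[1]+(s*x+c*y)/1e3])
def w2j(P):
    c,s=np.cos(JP[2]),np.sin(JP[2]);d=np.array(P[:2])-JP[:2];return np.array([c*d[0]+s*d[1],-s*d[0]+c*d[1]])*1e3
def b2w(x,y,a):
    c,s=np.cos(a),np.sin(a);return j2w(c*x-s*y,s*x+c*y)
def goto(P,yaw):
    s=readout.observe();R=s["tool_rot"];d=np.array(P)-s["position"];y0=np.arctan2(R[1,0],R[0,0])
    print("t",s["time_s"],"pos",s["position"].round(4),"yaw",np.degrees(y0).round(2),"jig",w2j(s["position"]).round(1),"F",s["ft_force"].round(2),"w",round(s["grip_width"],4),"q",s["q"].round(1))
    print("tool shift mm",(R.T@d*1e3).round(1),"turn about tool z rad",round(-(np.radians(yaw)-y0),4),"tilt comp",(np.cross(R[:,2],[0,0,-1])@R).round(4))
E
python3 - <<'E'
from h import *
a=.434;P=b2w(-66,315,a);print(P,np.degrees(JP[2]+a))
goto([*P,.15],np.degrees(JP[2]+a))
for n,u,z in[("oil",(190,168),.1),("oilside",0,0)][:1]:print(px2w("top",u,z))
E
```

```text
[0.45173455 0.1038944 ] 14.598964619933378
t 1.1 pos [ 0.2262 -0.5013  0.2483] yaw 24.28 jig [-306.4 -377.7] F [-0.2  -0.05 -0.49] w 0.0851 q [-78.1  21.8  74.3  -0.   83.9 -12.3]
tool shift mm [ 454.5 -458.9   98.3] turn about tool z rad 0.169 tilt comp [0. 0. 0.]
[[0.65446096 0.36963842 0.1       ]]
```

Request:
drive_tool(
  series=[0.03,-0.03,0,0,0,0,0.03,-0.03,0,0,0,0,0.03,-0.03,0,0,0,0,0.03,-0.03,0,0,0,0,0.03,-0.03,0,0,0,0],
  claw=-1,
  newtons=60,
)

```text
time_s: 1.6
position: [0.3015, -0.3013, 0.2484]
tool_rot: [[0.912, 0.411, 0.0], [0.411, -0.912, -0.0], [0.0, 0.0, -1.0]]
ft_force: [0.6, -0.9, 1.0]
grip_width: 0.0123
```

Request:
drive_tool(
  series=[0.03,-0.03,0,0,0,0,0.03,-0.03,0,0,0,0,0.03,-0.03,0,0,0,0,0.03,-0.03,0,0,0,0,0.03,-0.03,0,0,0,0],
)

```text
time_s: 2.1
position: [0.3765, -0.1029, 0.2486]
tool_rot: [[0.912, 0.411, 0.001], [0.411, -0.912, -0.0], [0.0, 0.001, -1.0]]
ft_force: [1.3, -0.7, -0.1]
grip_width: -0.0003
```

Request:
drive_tool(
  series=[0.03,-0.03,0,0,0,0,0.03,-0.03,0,0,0,0,0.03,-0.03,0,0,0,0,0.03,-0.03,0,0,0,0,0.03,-0.03,0.02,0,0,0],
)

```text
time_s: 2.6
position: [0.4527, 0.0958, 0.23]
tool_rot: [[0.911, 0.411, 0.005], [0.411, -0.911, -0.0], [0.005, 0.003, -1.0]]
ft_force: [1.5, -0.7, -0.6]
grip_width: 0.0002
```

Run:
```python
from h import *
a=.434;P=b2w(-66,315,a)
goto([*P,.08],np.degrees(JP[2]+a))
```

```text
t 2.6 pos [0.4527 0.0958 0.23  ] yaw 24.3 jig [-189.9  250.2] F [ 1.49 -0.67 -0.62] w 0.0002 q [-2.8 13.9 89.5 -0.  76.4 62.9]
tool shift mm [  1.7  -8.2 150. ] turn about tool z rad 0.1693 tilt comp [ 0.0026 -0.0049  0.    ]
```

Request:
drive_tool(
  series=[0.002,-0.008,0.04,0,0,0.085,0,0,0.04,0,0,0.084,0,0,0.04,0,0,0,0,0,0.03,0,0,0,0,0,0,0,0,0],
)

```text
time_s: 3.1
position: [0.4482, 0.1021, 0.0757]
tool_rot: [[0.968, 0.252, -0.007], [0.252, -0.968, 0.0], [-0.006, -0.002, -1.0]]
ft_force: [0.4, -0.2, -0.2]
grip_width: 0.0003
```

Run:
```python
from h import *
a=.434;P=b2w(-66,315,a)
im,d=vision.get_image("side");crop("side",im,200,100,400,300,3,"pics/s1.png")
im,d=vision.get_image("top");crop("top",im,240,135,400,260,5,"pics/t1.png")
goto([*P,.037],np.degrees(JP[2]+a))
```

```text
t 3.2 pos [0.4503 0.102  0.079 ] yaw 14.6 jig [-193.4  255.9] F [ 0.3  -1.05  0.64] w -0.0 q [ -2.   25.5 102.1  -0.   52.4  73.4]
tool shift mm [ 1.9 -1.5 42. ] turn about tool z rad -0.0 tilt comp [ 0.0001 -0.0002  0.    ]
```

View pics/s1.png

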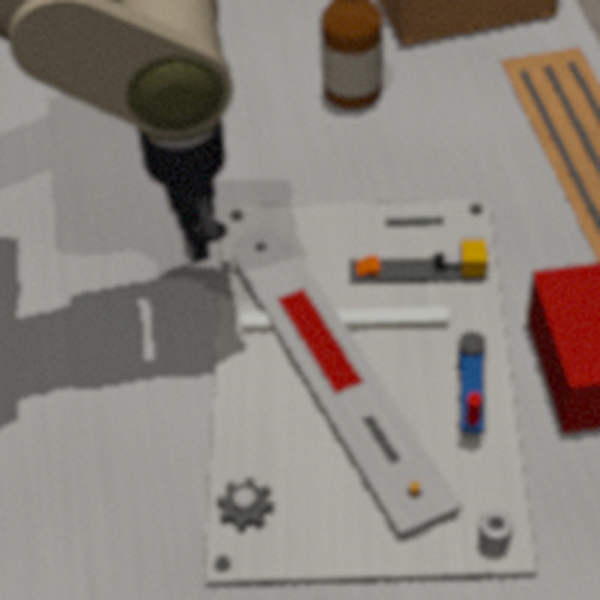

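View pics/t1.png

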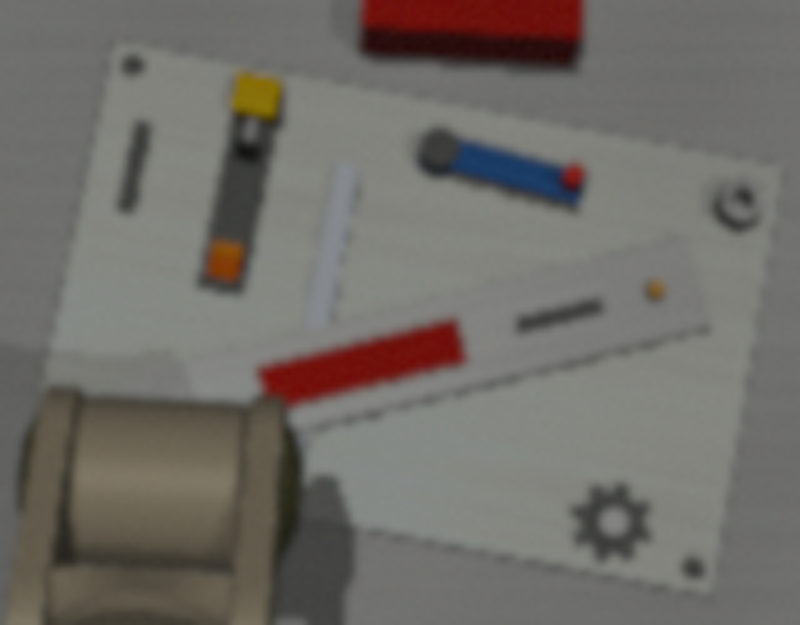

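Request:
drive_tool(
  series=[0.002,-0.001,0.02,0,0,0,0,0,0.01,0,0,0,0,0,0.007,0,0,0,0,0,0.005,0,0,0,0.003,0,0,0,0,0],
)

```text
time_s: 3.7
position: [0.4543, 0.1042, 0.0364]
tool_rot: [[0.968, 0.252, -0.0], [0.252, -0.968, 0.0], [-0.0, -0.0, -1.0]]
ft_force: [-0.8, 0.2, 0.1]
grip_width: 0.0001
```

Request:
drive_tool(
  series=[0.003,0,0,0,0,0,0.003,0,0,0,0,0,0.003,0,0,0,0,0,0.003,0,0,0,0,0,0.003,0,0,0,0,0],
)

```text
time_s: 4.2
position: [0.4692, 0.1081, 0.0364]
tool_rot: [[0.968, 0.252, 0.0], [0.252, -0.968, 0.0], [0.0, 0.0, -1.0]]
ft_force: [-1.1, -0.5, -0.1]
grip_width: -0.0002
```

Request:
drive_tool(
  series=[0.003,0,0,0,0,0,0.003,0,0,0,0,0,0.003,0,0,0,0,0.0095,0.003,-0.0004,0,0,0,0.0095,0.003,-0.0004,0,0,0,0.0095],
)

```text
time_s: 4.7
position: [0.4829, 0.1126, 0.0362]
tool_rot: [[0.975, 0.224, -0.001], [0.224, -0.975, -0.0], [-0.001, -0.0, -1.0]]
ft_force: [-3.2, -0.3, 3.5]
grip_width: 0.0005
```

Request:
drive_tool(
  series=[0.004,-0.0005,0,0,0,0.0127,0.004,-0.0005,0,0,0,0.0127,0.004,-0.0005,0,0,0,0.0127,0.004,-0.0005,0,0,0,0.0127,0.004,-0.0005,0,0,0,0.0127],
)

```text
time_s: 5.2
position: [0.5027, 0.1191, 0.0363]
tool_rot: [[0.987, 0.161, 0.0], [0.161, -0.987, 0.0], [0.0, -0.0, -1.0]]
ft_force: [-2.9, 1.0, -0.5]
grip_width: -0.0
```

```bash
cat > st.py <<'E'
from h import *
s=readout.observe();R=s["tool_rot"];j=w2j(s["position"]);r=np.hypot(*j)
yaw=np.arctan2(R[1,0],R[0,0])-JP[2]
# bar angle assuming tool centre 41 mm off the bar axis
ph=np.arctan2(-j[0],j[1]); a=ph-np.arcsin(41/r)
print("t",s["time_s"],"jig",j.round(1),"tool yaw rel jig",yaw.round(4),"bar angle(contact)",a.round(4),"along bar",np.sqrt(r*r-41**2).round(1),"F",(R.T@s["ft_force"]).round(1),"z",s["position"][2].round(4))
xe=j[0]  # bar edge x at y=270
print("edge x at y270:", (-30/np.cos(a)-270*np.tan(a)).round(1))
E
python3 st.py
```

```text
t 5.2 jig [-144.9  282.1] tool yaw rel jig 0.341 bar angle(contact) 0.3448 along bar 314.5 F [-2.8 -1.4  0.5] z 0.0363
edge x at y270: -128.8
```

Request:
drive_tool(
  series=[0.004,-0.0005,0,0,0,0.0127,0.004,-0.0005,0,0,0,0.0127,0.004,-0.0005,0,0,0,0.0127,0.004,-0.0005,0,0,0,0.0127,0.004,-0.0005,0,0,0,0.0127],
)

```text
time_s: 5.7
position: [0.5222, 0.1243, 0.0363]
tool_rot: [[0.995, 0.098, 0.0], [0.098, -0.995, 0.0], [0.0, -0.0, -1.0]]
ft_force: [-2.3, 1.5, -1.1]
grip_width: 0.0001
```

Request:
drive_tool(
  series=[0.004,-0.0005,0,0,0,0.0127,0.004,-0.0005,0,0,0,0.0127,0.004,-0.0005,0,0,0,0.0127,0.004,-0.0005,0,0,0,0.0127,0.004,-0.0005,0,0,0,0.0127],
)

```text
time_s: 6.2
position: [0.5416, 0.1283, 0.0363]
tool_rot: [[0.999, 0.035, -0.001], [0.035, -0.999, 0.0], [-0.001, -0.0, -1.0]]
ft_force: [-1.7, 0.6, -0.4]
grip_width: 0.0001
```

Request:
drive_tool(
  series=[0.004,-0.0005,0,0,0,0.0127,0.004,-0.0005,0,0,0,0.0127,0.004,-0.0005,0,0,0,0.0127,0.004,-0.0005,0,0,0,0.0127,0.004,-0.0005,0,0,0,0.0127],
)

```text
time_s: 6.7
position: [0.5619, 0.1309, 0.0364]
tool_rot: [[1.0, -0.029, 0.0], [-0.029, -1.0, 0.0], [0.0, -0.0, -1.0]]
ft_force: [-1.8, 1.5, 0.1]
grip_width: 0.0003
```

```bash
python3 st.py
```

```text
t 6.7 jig [-88.7 304.3] tool yaw rel jig 0.1504 bar angle(contact) 0.154 along bar 314.3 F [-1.8 -1.5 -0.1] z 0.0364
edge x at y270: -72.3
```

Request:
drive_tool(
  series=[0.004,-0.0005,0,0,0,0.0127,0.004,-0.0005,0,0,0,0.0127,0.004,-0.0005,0,0,0,0.0127,0.004,-0.0005,0,0,0,0.0127,0.004,-0.0005,0,0,0,0.0127],
)

```text
time_s: 7.2
position: [0.582, 0.1323, 0.0364]
tool_rot: [[0.996, -0.092, 0.0], [-0.092, -0.996, 0.0], [0.0, -0.0, -1.0]]
ft_force: [-2.8, 1.3, 0.3]
grip_width: -0.0001
```

Request:
drive_tool(
  series=[0.004,-0.0005,0,0,0,0.0127,0.004,-0.0005,0,0,0,0.0127,0.003,-0.0004,0,0,0,0.0095,0.003,-0.0004,0,0,0,0.0095,0.003,-0.0004,0,0,0,0.0095],
)

```text
time_s: 7.7
position: [0.599, 0.1326, 0.0363]
tool_rot: [[0.989, -0.145, -0.0], [-0.145, -0.989, 0.0], [-0.0, -0.0, -1.0]]
ft_force: [-1.8, 1.4, 0.7]
grip_width: 0.0001
```

```bash
python3 st.py
python3 - <<'E'
from h import *
im,d=vision.get_image("side");crop("side",im,260,120,400,260,4,"pics/s2.png")
E
```

```text
t 7.7 jig [-52.5 312.5] tool yaw rel jig 0.0333 bar angle(contact) 0.0368 along bar 314.2 F [-2.  -1.1 -0.7] z 0.0363
edge x at y270: -40.0
```

View pics/s2.png

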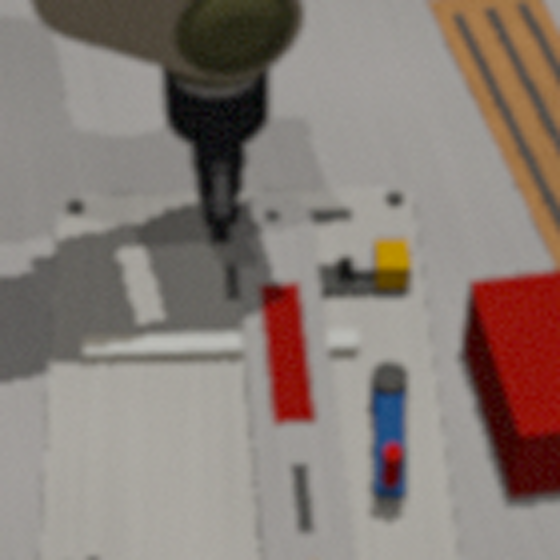

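Request:
drive_tool(
  series=[0.002,-0.0003,0,0,0,0.0063,0.002,-0.0003,0,0,0,0.0063,0.002,-0.0003,0,0,0,0.0063,0.002,-0.0003,0,0,0,0.0063,0.002,-0.0003,0,0,0,0.0063],
)

```text
time_s: 8.25
position: [0.6091, 0.1324, 0.0364]
tool_rot: [[0.984, -0.176, -0.0], [-0.176, -0.984, -0.0], [-0.0, 0.0, -1.0]]
ft_force: [-2.7, 1.2, 0.2]
grip_width: -0.0002
```

Request:
drive_tool(
  series=[0.001,-0.0001,0,0,0,0.0032,0.001,-0.0001,0,0,0,0.0032,0.001,-0.0001,0,0,0,0.0032,0.001,-0.0001,0,0,0,0.0032,0.001,-0.0001,0,0,0,0.0032],
)

```text
time_s: 8.75
position: [0.614, 0.1322, 0.0363]
tool_rot: [[0.981, -0.192, -0.0], [-0.192, -0.981, 0.0], [-0.0, -0.0, -1.0]]
ft_force: [-2.6, 2.1, 1.4]
grip_width: -0.0002
```

```bash
python3 st.py
```

```text
t 8.75 jig [-37.7 314.8] tool yaw rel jig -0.0136 bar angle(contact) -0.0104 along bar 314.4 F [-3.  -1.6 -1.4] z 0.0363
edge x at y270: -27.2
```

Request:
drive_tool(
  series=[0.001,-0.0001,0,0,0,0.0032,0.001,-0.0001,0,0,0,0.0032,0.001,-0.0001,0,0,0,0.0032],
)

```text
time_s: 9.05
position: [0.617, 0.1319, 0.0364]
tool_rot: [[0.98, -0.201, 0.0], [-0.201, -0.98, 0.0], [0.0, -0.0, -1.0]]
ft_force: [-3.6, 2.8, 2.3]
grip_width: 0.0
```

Request:
drive_tool(
  series=[0.001,-0.0001,0,0,0,0.0032,0.001,-0.0001,0,0,0,0.0032],
)

```text
time_s: 9.25
position: [0.6183, 0.1318, 0.0363]
tool_rot: [[0.978, -0.207, -0.002], [-0.207, -0.978, 0.0], [-0.002, 0.0, -1.0]]
ft_force: [-7.2, 4.2, 5.7]
grip_width: -0.0001
```

```bash
python3 st.py
```

```text
t 9.25 jig [-33.5 315.2] tool yaw rel jig -0.0295 bar angle(contact) -0.024 along bar 314.3 F [-7.9 -2.6 -5.7] z 0.0363
edge x at y270: -23.5
```

Request:
drive_tool(
  series=[0,0,-0.0003,0,0,0,0,0,0,0,0,0],
)

```text
time_s: 9.45
position: [0.6183, 0.1318, 0.0364]
tool_rot: [[0.978, -0.207, -0.002], [-0.207, -0.978, 0.0], [-0.002, 0.0, -1.0]]
ft_force: [-5.0, 2.7, 1.8]
grip_width: 0.0001
```

```bash
python3 st.py
```

```text
t 9.45 jig [-33.4 315.2] tool yaw rel jig -0.0294 bar angle(contact) -0.0242 along bar 314.3 F [-5.4 -1.6 -1.8] z 0.0364
edge x at y270: -23.5
```

Request:
drive_tool(
  series=[0.0005,-0.0001,-0.0001,0,0,0.0016,0.0005,-0.0001,-0.0001,0,0,0.0016,0.0005,0,-0.0001,0,0,0.0016],
)

```text
time_s: 9.75
position: [0.6195, 0.1318, 0.0364]
tool_rot: [[0.977, -0.212, -0.003], [-0.212, -0.977, 0.0], [-0.003, 0.0, -1.0]]
ft_force: [-5.2, 3.9, 0.4]
grip_width: 0.0001
```

```bash
python3 st.py
```

```text
t 9.75 jig [-32.2 315.4] tool yaw rel jig -0.0342 bar angle(contact) -0.0279 along bar 314.4 F [-6.  -2.7 -0.4] z 0.0364
edge x at y270: -22.5
```

Request:
drive_tool(
  series=[0.0005,-0.0001,-0.0001,0,0,0.0016,0.0005,-0.0001,-0.0001,0,0,0.0016,0.0005,0,-0.0001,0,0,0.0016,0.0005,0,-0.0001,0,0,0.0016],
)

```text
time_s: 10.15
position: [0.6213, 0.1317, 0.0365]
tool_rot: [[0.976, -0.218, -0.003], [-0.218, -0.976, 0.001], [-0.003, 0.0, -1.0]]
ft_force: [-5.2, 5.2, -1.1]
grip_width: -0.0
```

```bash
python3 st.py
```

```text
t 10.15 jig [-30.4 315.6] tool yaw rel jig -0.0405 bar angle(contact) -0.0335 along bar 314.4 F [-6.2 -3.9  1.1] z 0.0365
edge x at y270: -21.0
```

Request:
drive_tool(
  series=[0.0005,-0.0002,0,0,0,0.0016,0.0005,-0.0002,0,0,0,0.0016,0.0005,-0.0002,0,0,0,0.0016],
)

```text
time_s: 10.45
position: [0.6227, 0.1317, 0.0364]
tool_rot: [[0.975, -0.223, -0.004], [-0.223, -0.975, 0.0], [-0.004, 0.001, -1.0]]
ft_force: [-7.4, 3.8, -1.1]
grip_width: -0.0001
```

```bash
python3 st.py
```

```text
t 10.45 jig [-29.1 315.9] tool yaw rel jig -0.0454 bar angle(contact) -0.0378 along bar 314.6 F [-8.  -2.   1.1] z 0.0364
edge x at y270: -19.8
```

Request:
drive_tool(
  series=[0.0005,-0.0002,0,0,0,0.0016,0.0005,-0.0002,0,0,0,0.0016],
)

```text
time_s: 10.65
position: [0.6237, 0.1318, 0.0365]
tool_rot: [[0.974, -0.226, -0.004], [-0.226, -0.974, 0.0], [-0.004, 0.001, -1.0]]
ft_force: [-6.8, 2.7, -0.9]
grip_width: -0.0001
```

```bash
python3 st.py;python3 - <<'E'
from h import *
im,d=vision.get_image("side");crop("side",im,300,160,370,220,10,"pics/s3.png")
E
```

```text
t 10.65 jig [-28.1 316.1] tool yaw rel jig -0.0486 bar angle(contact) -0.0409 along bar 314.7 F [-7.2 -1.1  0.9] z 0.0365
edge x at y270: -19.0
```

View pics/s3.png

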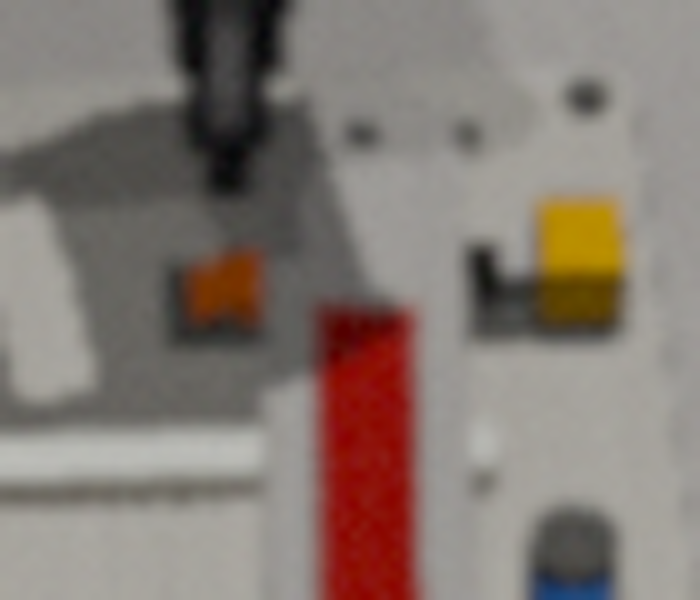

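Run:
```python
from h import *
im=cv2.imread("pics/side0.png");crop("side",im,300,160,370,220,10,"pics/s0d.png")
for z,x in((.029,-20),(.024,-20),(.029,-42),(.018,-49)):
    for dy in(260,280):
        print(z,x,dy,((w2px("side",[*j2w(x,dy),z])-[300,160]+.5)*10).round(0))
```

```text
0.029 -20 260 [[264. 303.]]
0.029 -20 280 [[261. 254.]]
0.024 -20 260 [[264. 314.]]
0.024 -20 280 [[261. 265.]]
0.029 -42 260 [[190. 305.]]
0.029 -42 280 [[188. 256.]]
0.018 -49 260 [[167. 330.]]
0.018 -49 280 [[165. 281.]]
```

View pics/s0d.png

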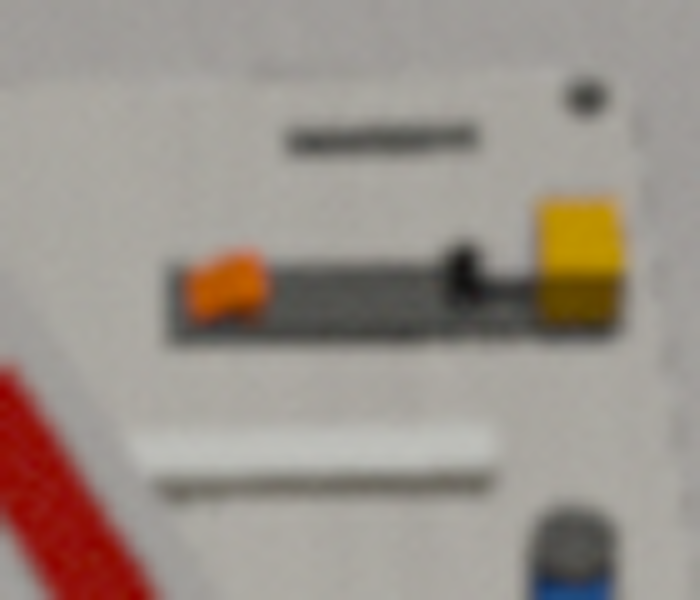

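Request:
drive_tool(
  series=[-0.0005,0,0,0,0,0,-0.0005,0,0,0,0,0,-0.001,0,0,0,0,0,-0.001,0,0,0,0,0,-0.001,0,0,0,0,0],
)

```text
time_s: 11.2
position: [0.6219, 0.1322, 0.0378]
tool_rot: [[0.974, -0.226, 0.002], [-0.226, -0.974, -0.0], [0.002, -0.0, -1.0]]
ft_force: [-0.2, -0.6, -0.3]
grip_width: 0.0
```

Request:
drive_tool(
  series=[-0.005,0,0,0,0,0,-0.01,0,0,0,0,0,-0.015,0,0,0,0,0,-0.02,0,0,0,0,0,0,0,0,0,0,0],
)

```text
time_s: 11.7
position: [0.57, 0.1445, 0.0375]
tool_rot: [[0.974, -0.225, -0.002], [-0.225, -0.974, -0.0], [-0.002, 0.0, -1.0]]
ft_force: [-0.5, -0.2, 0.4]
grip_width: 0.0
```

```bash
python3 st.py;python3 - <<'E'
from h import *
im,d=vision.get_image("side");crop("side",im,300,160,370,220,10,"pics/s4.png");np.save("pics/s4d.npy",d);cv2.imwrite("pics/s4f.png",im)
E
```

```text
t 11.7 jig [-83.2 319.1] tool yaw rel jig -0.0475 bar angle(contact) 0.1304 along bar 327.2 F [-0.5  0.3 -0.4] z 0.0375
edge x at y270: -65.7
```

View pics/s4.png

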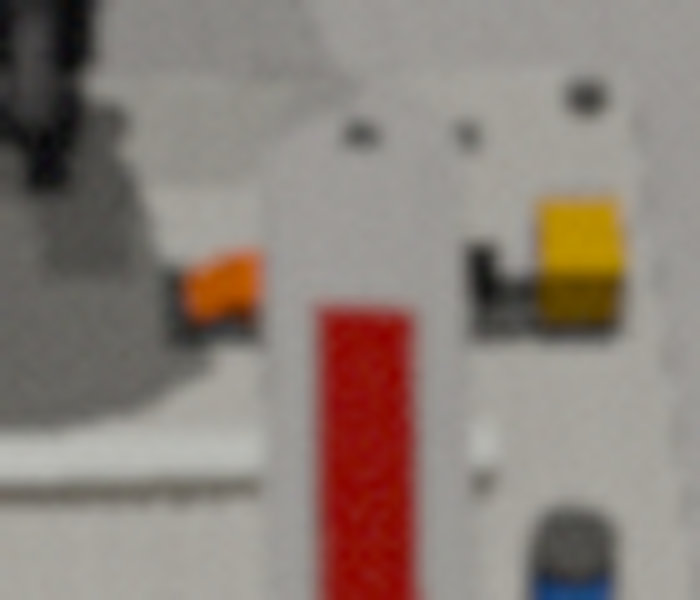

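Run:
```python
from h import *
for f in("side0","s4f"):
    im=cv2.imread(f"pics/{f}.png").astype(int)[180:196,314:332]
    o=np.clip(im[...,2]-im[...,0]-15,0,None)
    o=o/o.max();print(f,np.round(o.sum(),1),"rows",o.sum(1).round(1),"cols",o.sum(0).round(1))
    k=np.clip(90-im.sum(-1)//3,0,None)
    full=cv2.imread(f"pics/{f}.png").sum(-1)[186,335:362];print(full)
```

```text
side0 35.5 rows [0.  0.  0.  0.  0.3 1.8 4.2 6.4 7.2 6.9 5.5 2.7 0.4 0.  0.  0. ] cols [0.  0.  0.  0.  1.  3.1 4.5 4.8 4.9 5.1 5.4 4.6 2.  0.3 0.  0.  0.  0. ]
[352 349 341 336 343 335 344 343 306 224 117  75 202 348 436 456 451 428
 363 322 301 304 305 306 308 309 323]
s4f 34.5 rows [0.  0.  0.  0.  0.3 1.9 4.2 6.  6.8 6.4 5.2 2.8 0.6 0.1 0.1 0.1] cols [0.  0.  0.  0.  1.3 3.3 4.5 4.9 4.9 5.1 5.4 3.4 1.  0.  0.  0.  0.  0.7]
[460 461 460 461 456 461 457 454 457 459 428 315 152 110 251 385 436 412
 362 316 292 300 295 298 297 300 298]
```

Request:
drive_tool(
  series=[0,0,-0.03,0,0,-0.14,0,0,-0.04,0,0,-0.14,0,0,-0.04,0,0,-0.14,0,0,-0.01,0,0,-0.14,0,0,0,0,0,-0.14],
)

```text
time_s: 12.25
position: [0.574, 0.1437, 0.16]
tool_rot: [[0.888, 0.46, 0.006], [0.46, -0.888, 0.0], [0.005, 0.002, -1.0]]
ft_force: [-0.0, 0.7, -0.4]
grip_width: -0.0004
```

Request:
drive_tool(
  series=[0,0,0,0,0,-0.14,0,0,0,0,0,-0.14,0,0,0,0,0,-0.14,0,0,0,0,0,-0.14,0,0,0,0,0,-0.14],
)

```text
time_s: 12.75
position: [0.5732, 0.1436, 0.1575]
tool_rot: [[0.383, 0.924, 0.001], [0.924, -0.383, -0.0], [0.0, 0.001, -1.0]]
ft_force: [-0.2, 0.6, 0.3]
grip_width: 0.0003
```

Request:
drive_tool(
  series=[0,0,0,0,0,-0.14,0,0,0,0,0,-0.14,0,0,0,0,0,-0.14,0,0,0,0,0,-0.14,0,0,0,0,0,-0.14],
)

```text
time_s: 13.25
position: [0.5732, 0.1436, 0.1575]
tool_rot: [[-0.302, 0.953, 0.001], [0.953, 0.302, -0.0], [-0.0, 0.001, -1.0]]
ft_force: [0.9, 0.1, -0.6]
grip_width: 0.0005
```

Request:
drive_tool(
  series=[0,0,0,0,0,-0.14,0,0,0,0,0,-0.14,0,0,0,0,0,-0.14,0,0,0,0,0,-0.14,0,0,0,0,0,-0.14],
)

```text
time_s: 13.75
position: [0.5732, 0.1436, 0.1575]
tool_rot: [[-0.845, 0.534, 0.001], [0.534, 0.845, -0.0], [-0.001, 0.001, -1.0]]
ft_force: [0.2, 0.7, 0.3]
grip_width: 0.0004
```

Run:
```python
from h import *
phi=.095
goto([*j2w(87,63),.13],np.degrees(JP[2]+np.pi-phi))
im,d=vision.get_image("side");crop("side",im,260,120,400,300,4,"pics/s5.png");cv2.imwrite("pics/s5f.png",im)
im,d=vision.get_image("top");crop("top",im,240,135,400,260,5,"pics/t5.png")
```

```text
t 13.75 pos [0.5732 0.1436 0.1575] yaw 147.69 jig [-79.9 318.7] F [0.24 0.74 0.3 ] w 0.0004 q [  2.6  30.2  75.9  -0.   73.9 -55.1]
tool shift mm [-250.7 -174.4   27.7] turn about tool z rad -0.2897 tilt comp [ 0.0005  0.0009 -0.    ]
```

View pics/s5.png

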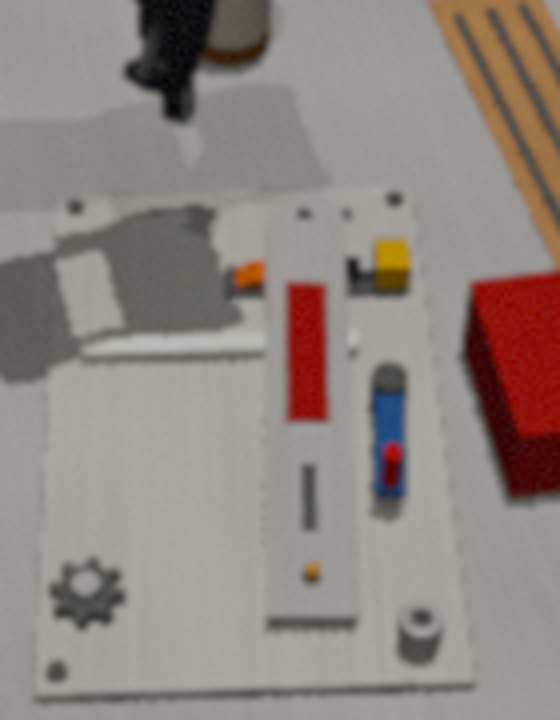

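View pics/t5.png

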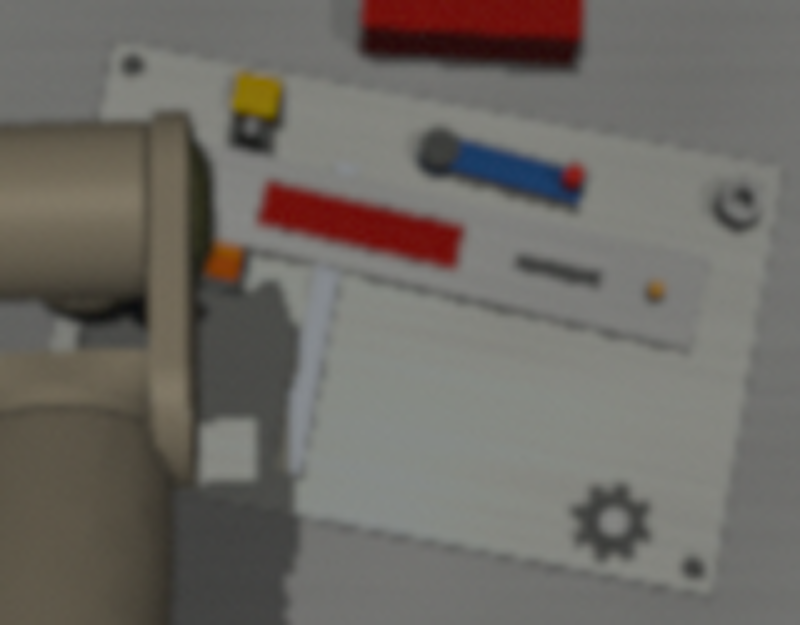

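Request:
drive_tool(
  series=[-0.03,-0.021,0,0,0,0,-0.03,-0.021,0,0,0,0,-0.03,-0.021,0,0,0,0,-0.03,-0.021,0,0,0,0,-0.03,-0.021,0,0,0,0],
)

```text
time_s: 14.35
position: [0.643, -0.0272, 0.1575]
tool_rot: [[-0.84, 0.543, 0.001], [0.543, 0.84, -0.0], [-0.001, 0.0, -1.0]]
ft_force: [0.7, -0.7, 0.8]
grip_width: 0.0
```

Request:
drive_tool(
  series=[-0.03,-0.021,0,0,0,0,-0.03,-0.021,0,0,0,0,-0.03,-0.021,0,0,0,0,-0.01,-0.006,0,0,0,-0.145,0,0,0,0,0,-0.145],
)

```text
time_s: 14.85
position: [0.6898, -0.1401, 0.1567]
tool_rot: [[-0.961, 0.277, 0.0], [0.277, 0.961, -0.0], [-0.0, -0.0, -1.0]]
ft_force: [0.3, -0.1, -0.7]
grip_width: -0.0002
```

Run:
```python
from h import *
phi=.095
goto([*j2w(87,63),.065],np.degrees(JP[2]+np.pi-phi))
```

```text
t 14.85 pos [ 0.6898 -0.1401  0.1567] yaw 163.92 jig [85.5 60.4] F [ 0.29 -0.1  -0.7 ] w -0.0002 q [-21.1  41.3  54.2  -0.   84.5 -95. ]
tool shift mm [-1.2  2.8 91.7] turn about tool z rad -0.0064 tilt comp [-0.0003  0.0004 -0.    ]
```

Request:
drive_tool(
  series=[-0.001,0.003,0.035,0,0,0,0,0,0.03,0,0,0,0,0,0.017,0,0,0,0,0,0.01,0,0,0,0,0,0,0,0,0],
)

```text
time_s: 15.35
position: [0.6908, -0.1349, 0.0642]
tool_rot: [[-0.961, 0.278, -0.002], [0.278, 0.961, 0.001], [0.002, 0.0, -1.0]]
ft_force: [0.1, 0.1, -0.5]
grip_width: -0.0001
```

```bash
cat > hd.py <<'E'
from h import *
phi=.095
goto([*j2w(87,63),.065],np.degrees(JP[2]+np.pi-phi))
s=readout.observe();j=w2j(s["position"]);d=j-np.array([62,150]);r=np.hypot(*d)
# tool centre lags peg by 18 mm along tangent when in contact
al=np.arctan2(-d[0],-d[1]);print("TCP polar angle",al.round(4),"r",r.round(1),"peg angle if touching",(al+np.arcsin(18/r)).round(4),"radial",np.sqrt(r*r-18**2).round(1),"tool yaw angle", (np.pi-(np.arctan2(s["tool_rot"][1,0],s["tool_rot"][0,0])-JP[2])).round(3), "Ftool",(s["tool_rot"].T@s["ft_force"]).round(1))
E
python3 hd.py
python3 - <<'E'
from h import *
im,d=vision.get_image("side");crop("side",im,300,160,420,280,5,"pics/s6.png")
E
```

```text
t 15.35 pos [ 0.6908 -0.1349  0.0642] yaw 163.86 jig [85.5 65.6] F [ 0.07  0.13 -0.48] w -0.0001 q [-20.7  46.1  60.3  -0.   73.7 -94.5]
tool shift mm [-1.8 -2.5 -0.8] turn about tool z rad -0.0074 tilt comp [ 0.0001 -0.0018  0.    ]
TCP polar angle -0.2712 r 87.6 peg angle if touching -0.0641 radial 85.7 tool yaw angle 0.102 Ftool [-0.   0.1  0.5]
```

View pics/s6.png

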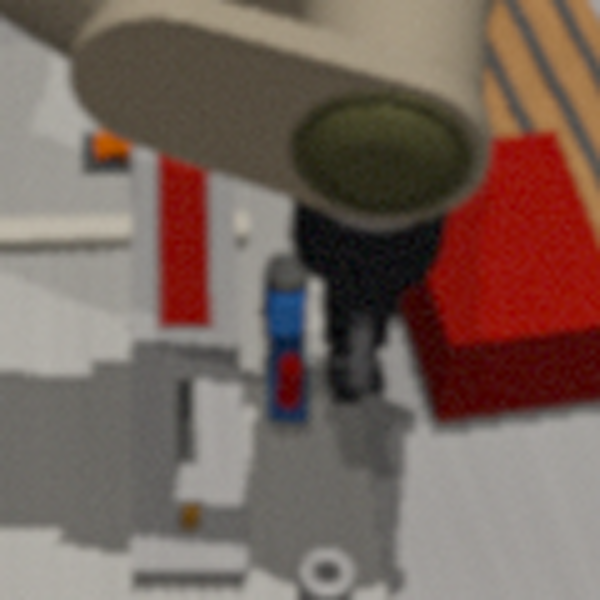

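Request:
drive_tool(
  series=[0.004,0,0,0,0,0,0.004,0,0,0,0,0,0.003,0,0,0,0,0,0.002,0,0,0,0,0,0.002,0,0,0,0,0],
)

```text
time_s: 15.9
position: [0.6768, -0.131, 0.066]
tool_rot: [[-0.961, 0.276, 0.002], [0.276, 0.961, -0.001], [-0.002, -0.0, -1.0]]
ft_force: [1.2, -1.5, 0.8]
grip_width: 0.0002
```

Request:
drive_tool(
  series=[0.0043,-0.0008,0,0,0,0.05,0.0043,-0.0008,0,0,0,0.05,0.0043,-0.0008,0,0,0,0.05,0.0043,-0.0008,0,0,0,0.05],
)

```text
time_s: 16.3
position: [0.6596, -0.1278, 0.0657]
tool_rot: [[-0.886, 0.463, 0.001], [0.463, 0.886, -0.0], [-0.001, 0.0, -1.0]]
ft_force: [2.9, 0.7, 0.7]
grip_width: 0.0003
```

```bash
python3 hd.py
python3 - <<'E'
from h import *
im,d=vision.get_image("side");crop("side",im,300,160,420,280,5,"pics/s7.png")
E
```

```text
t 16.3 pos [ 0.6596 -0.1278  0.0657] yaw 152.41 jig [53.4 67.1] F [2.85 0.7  0.66] w 0.0003 q [-21.   43.   66.9   0.   70.  -83.5]
tool shift mm [-33.3   6.1   0.7] turn about tool z rad -0.2074 tilt comp [ 0.0004  0.0012 -0.    ]
TCP polar angle 0.1028 r 83.3 peg angle if touching 0.3206 radial 81.4 tool yaw angle 0.302 Ftool [-2.2  1.9 -0.7]
```

View pics/s7.png

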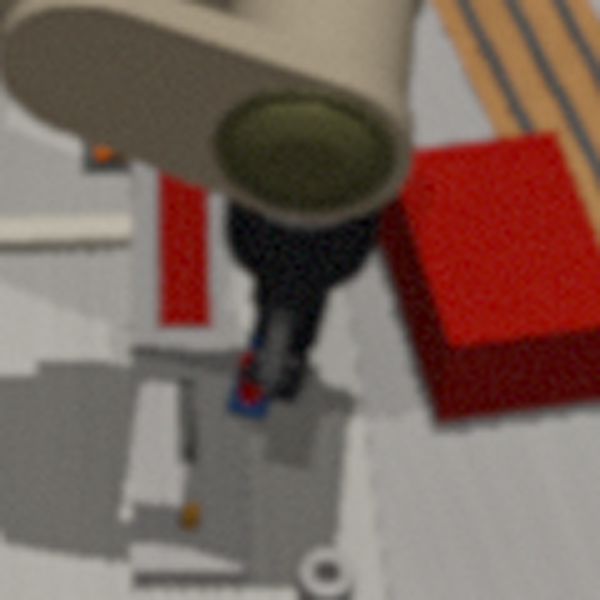

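Request:
drive_tool(
  series=[0.0068,-0.0016,0,0,0,0.08,0.0068,-0.0016,0,0,0,0.08,0.0068,-0.0016,0,0,0,0.08,0.0068,-0.0016,0,0,0,0.08,0.0068,-0.0014,0,0,0,0.08],
)

```text
time_s: 16.85
position: [0.6278, -0.1139, 0.0654]
tool_rot: [[-0.636, 0.772, 0.001], [0.772, 0.636, -0.0], [-0.001, 0.001, -1.0]]
ft_force: [1.9, -1.1, -0.3]
grip_width: 0.0003
```

```bash
python3 hd.py
```

```text
t 16.85 pos [ 0.6278 -0.1139  0.0654] yaw 129.47 jig [19.7 75.1] F [ 1.91 -1.08 -0.3 ] w 0.0003 q [-20.9  40.2  73.4   0.   66.4 -60.4]
tool shift mm [-59.2  34.3   0.5] turn about tool z rad -0.6077 tilt comp [0.0006 0.0008 0.    ]
TCP polar angle 0.514 r 86.0 peg angle if touching 0.7248 radial 84.1 tool yaw angle 0.703 Ftool [-2.   0.8  0.3]
```

Request:
drive_tool(
  series=[0.0068,-0.0012,0,0,0,0.08,0.0068,-0.0012,0,0,0,0.08,0.0068,-0.0012,0,0,0,0.08,0.0068,-0.0012,0,0,0,0.08,0.0068,-0.0012,0,0,0,0.08],
)

```text
time_s: 17.35
position: [0.6056, -0.0878, 0.0656]
tool_rot: [[-0.285, 0.959, 0.001], [0.959, 0.285, -0.0], [-0.001, 0.001, -1.0]]
ft_force: [2.1, -0.7, -0.2]
grip_width: -0.0002
```

Request:
drive_tool(
  series=[0.0068,-0.0012,0,0,0,0.08,0.0068,-0.0012,0,0,0,0.08,0.0043,-0.0008,0,0,0,0.05],
)

```text
time_s: 17.65
position: [0.5985, -0.071, 0.0656]
tool_rot: [[-0.079, 0.997, 0.001], [0.997, 0.079, -0.001], [-0.001, 0.001, -1.0]]
ft_force: [0.6, -0.1, -0.1]
grip_width: -0.0001
```

```bash
python3 hd.py
```

```text
t 17.65 pos [ 0.5985 -0.071   0.0656] yaw 94.56 jig [-16.7 112.2] F [ 0.6  -0.12 -0.12] w -0.0001 q [-18.   37.3  79.8  -0.   62.9 -22.5]
tool shift mm [-74.1  87.7   0.7] turn about tool z rad -1.217 tilt comp [0.0007 0.0006 0.    ]
TCP polar angle 1.1228 r 87.4 peg angle if touching 1.3304 radial 85.5 tool yaw angle 1.312 Ftool [-0.2  0.6  0.1]
```

Request:
drive_tool(
  series=[0.0043,-0.0008,0,0,0,0.05,0.0043,-0.0008,0,0,0,0.05,0.0034,-0.0006,0,0,0,0.04],
)

```text
time_s: 17.95
position: [0.596, -0.0592, 0.0655]
tool_rot: [[0.06, 0.998, 0.001], [0.998, -0.06, -0.001], [-0.0, 0.001, -1.0]]
ft_force: [1.0, -1.3, -0.2]
grip_width: 0.0001
```

Request:
drive_tool(
  series=[0.0026,-0.0005,0,0,0,0.03,0.0017,-0.0003,0,0,0,0.02],
)

```text
time_s: 18.15
position: [0.5955, -0.0549, 0.0655]
tool_rot: [[0.109, 0.994, 0.001], [0.994, -0.109, -0.0], [-0.0, 0.001, -1.0]]
ft_force: [0.3, -1.5, 1.4]
grip_width: 0.0002
```

```bash
python3 hd.py
python3 - <<'E'
from h import *
im,d=vision.get_image("side");crop("side",im,300,160,420,280,5,"pics/s8.png")
E
```

```text
t 18.15 pos [ 0.5955 -0.0549  0.0655] yaw 83.76 jig [-22.6 127.4] F [ 0.28 -1.47  1.35] w 0.0002 q [-16.6  36.9  80.6  -0.   62.4 -10.3]
tool shift mm [-72.  104.8   0.6] turn about tool z rad -1.4054 tilt comp [ 0.0006  0.0004 -0.    ]
TCP polar angle 1.3103 r 87.6 peg angle if touching 1.5173 radial 85.7 tool yaw angle 1.5 Ftool [-1.4  0.4 -1.3]
```

View pics/s8.png

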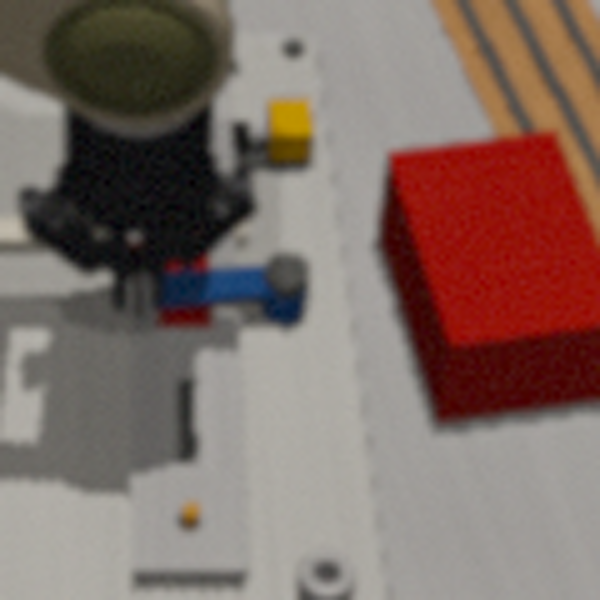

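Request:
drive_tool(
  series=[0.0015,0,0,0,0,0.01,0.0015,0,0,0,0,0.01],
)

```text
time_s: 18.4
position: [0.5954, -0.0519, 0.0653]
tool_rot: [[0.129, 0.992, -0.001], [0.992, -0.129, -0.0], [-0.0, -0.001, -1.0]]
ft_force: [-1.0, -1.5, 1.0]
grip_width: 0.0002
```

Request:
drive_tool(
  series=[0.001,0,0,0,0,0,0.001,0,0,0,0,0],
)

```text
time_s: 18.6
position: [0.5957, -0.0498, 0.0652]
tool_rot: [[0.128, 0.992, -0.001], [0.992, -0.128, 0.0], [0.0, -0.001, -1.0]]
ft_force: [-2.1, -1.0, 1.5]
grip_width: -0.0001
```

```bash
python3 hd.py
```

```text
t 18.6 pos [ 0.5957 -0.0498  0.0652] yaw 82.65 jig [-23.3 132.5] F [-2.14 -1.03  1.52] w -0.0001 q [-16.1  36.9  80.6  -0.   62.5  -8.8]
tool shift mm [-75.  106.6   0.2] turn about tool z rad -1.4249 tilt comp [-0.0005 -0.      0.    ]
TCP polar angle 1.3684 r 87.1 peg angle if touching 1.5766 radial 85.2 tool yaw angle 1.52 Ftool [-1.3 -2.  -1.5]
```

Request:
drive_tool(
  series=[0.001,0,0,0,0,0,0.001,0,0,0,0,0],
)

```text
time_s: 18.8
position: [0.5958, -0.0494, 0.0653]
tool_rot: [[0.128, 0.992, -0.001], [0.992, -0.128, -0.003], [-0.003, -0.001, -1.0]]
ft_force: [-3.5, -12.8, 1.4]
grip_width: -0.0001
```

```bash
python3 hd.py
```

```text
t 18.8 pos [ 0.5958 -0.0494  0.0653] yaw 82.65 jig [-23.3 132.9] F [ -3.45 -12.83   1.37] w -0.0001 q [-16.   37.   80.6  -0.2  62.5  -8.6]
tool shift mm [-75.4 106.6   0.4] turn about tool z rad -1.4248 tilt comp [-0.0007  0.0031 -0.    ]
TCP polar angle 1.3724 r 87.0 peg angle if touching 1.5809 radial 85.1 tool yaw angle 1.52 Ftool [-13.2  -1.8  -1.3]
```

End stop felt (13 N). Back off and lift away.

Request:
drive_tool(
  series=[-0.002,0,0,0,0,0,-0.005,0,0,0,0,0,-0.012,0,0,0,0,0,-0.01,0,-0.01,0,0,0,0,0,-0.04,0,0,0],
)

```text
time_s: 19.3
position: [0.5906, -0.078, 0.1131]
tool_rot: [[0.13, 0.991, -0.007], [0.992, -0.13, 0.002], [0.001, -0.007, -1.0]]
ft_force: [-0.1, -0.0, 0.4]
grip_width: 0.0004
```

Request:
drive_tool(
  series=[0,0,-0.045,0,0,0,-0.04,0,-0.03,0,0,0,-0.04,0,0,0,0,0,-0.04,0,0,0,0,0,-0.04,0,0,0,0,0],
)

```text
time_s: 19.8
position: [0.5712, -0.2375, 0.1915]
tool_rot: [[0.128, 0.992, 0.001], [0.992, -0.128, -0.001], [-0.0, 0.001, -1.0]]
ft_force: [-0.2, 0.2, 0.5]
grip_width: -0.0
```

Request:
drive_tool(
  series=[-0.045,0,0,0,0,0,-0.045,0,0,0,0,0,-0.045,0,0,0,0,0,0,0,0,0,0,0,0,0,0,0,0,0],
)

```text
time_s: 20.3
position: [0.5537, -0.3706, 0.1906]
tool_rot: [[0.13, 0.991, 0.0], [0.991, -0.13, 0.0], [0.0, 0.0, -1.0]]
ft_force: [-0.7, 0.4, 0.6]
grip_width: -0.0002
```

Run:
```python
from h import *
goto([.6,0,.2],80)
im,d=vision.get_image("side");crop("side",im,260,120,400,300,4,"pics/s9.png");cv2.imwrite("pics/s9f.png",im)
im2,d=vision.get_image("top");cv2.imwrite("pics/t9f.png",im2);crop("top",im2,240,135,400,260,5,"pics/t9.png")
for f in("side0","s4f","s9f"):
    im=cv2.imread(f"pics/{f}.png").astype(int)[180:196,314:332]
    o=np.clip(im[...,2]-im[...,0]-15,0,None);o=o/o.max();print(f,"rows",o.sum(1).round(1))
    print(cv2.imread(f"pics/{f}.png").sum(-1)[186,342:352])
```

```text
t 20.3 pos [ 0.5537 -0.3706  0.1906] yaw 82.51 jig [  -7.4 -190.6] F [-0.68  0.36  0.64] w -0.0002 q [-44.   36.   59.1   0.   84.9 -36.5]
tool shift mm [373.4  -2.5  -9.3] turn about tool z rad 0.0437 tilt comp [ 0.0001 -0.0003 -0.    ]
side0 rows [0.  0.  0.  0.  0.3 1.8 4.2 6.4 7.2 6.9 5.5 2.7 0.4 0.  0.  0. ]
[343 306 224 117  75 202 348 436 456 451]
s4f rows [0.  0.  0.  0.  0.3 1.9 4.2 6.  6.8 6.4 5.2 2.8 0.6 0.1 0.1 0.1]
[454 457 459 428 315 152 110 251 385 436]
s9f rows [8.1 6.8 5.2 4.4 4.6 4.6 5.  4.8 4.8 5.  5.2 4.6 5.1 4.7 5.3 4.8]
[446 459 468 462 466 467 463 465 459 464]
```

View pics/s9.png

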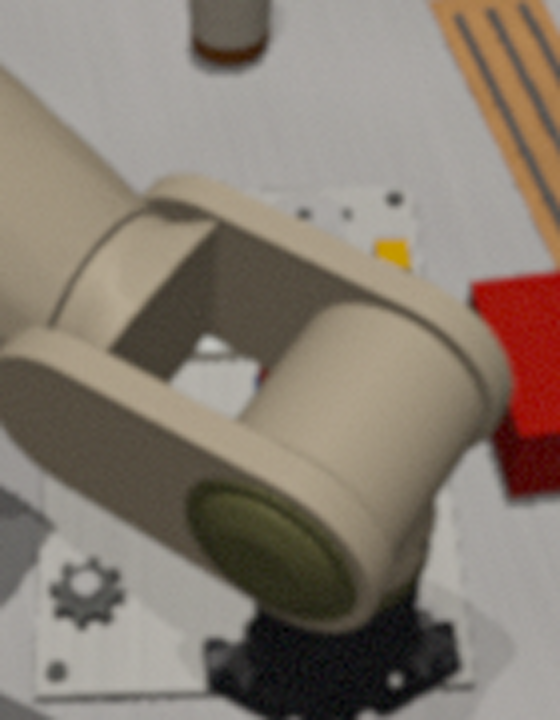

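View pics/t9.png

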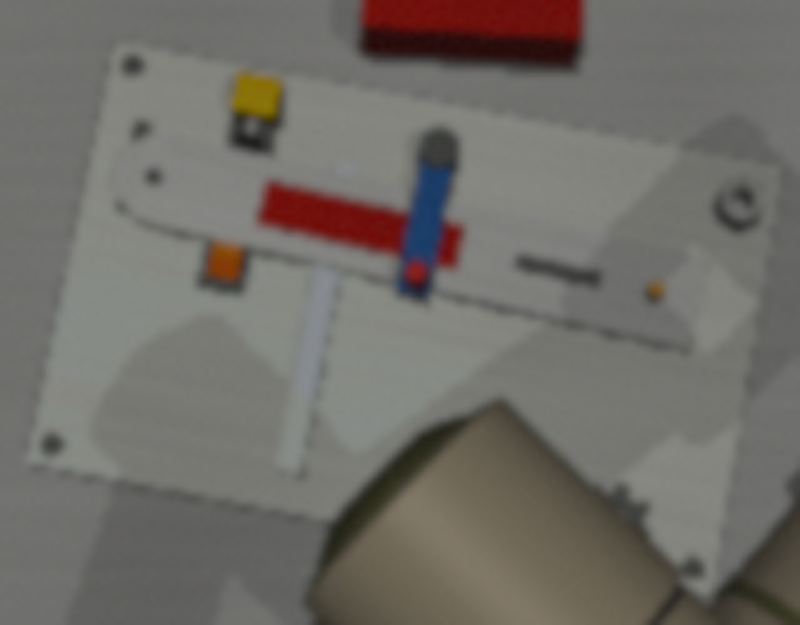

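Request:
drive_tool(
  series=[-0.015,-0.04,-0.005,0,0,0,-0.015,-0.04,-0.005,0,0,0,-0.015,-0.04,-0.005,0,0,0,-0.015,-0.04,-0.005,0,0,0,-0.015,-0.04,-0.005,0,0,0],
)

```text
time_s: 20.9
position: [0.3456, -0.4169, 0.2161]
tool_rot: [[0.126, 0.992, 0.0], [0.992, -0.126, -0.001], [-0.001, 0.0, -1.0]]
ft_force: [1.0, -1.3, 0.2]
grip_width: 0.0001
```

Request:
drive_tool(
  series=[-0.015,-0.04,-0.005,0,0,0,-0.015,-0.04,-0.005,0,0,0,-0.015,-0.03,0,0,0,0,0,0,0,0,0,0,0,0,0,0,0,0],
)

```text
time_s: 21.4
position: [0.232, -0.4479, 0.2258]
tool_rot: [[0.128, 0.992, 0.0], [0.992, -0.128, -0.0], [-0.0, 0.001, -1.0]]
ft_force: [0.4, 0.4, -0.3]
grip_width: -0.0001
```

Run:
```python
from h import *
im,d=vision.get_image("side");crop("side",im,260,120,400,300,4,"pics/s10.png");cv2.imwrite("pics/s10f.png",im)
for f in("side0","s4f","s10f"):
    im=cv2.imread(f"pics/{f}.png").astype(int)[180:196,314:332]
    o=np.clip(im[...,2]-im[...,0]-15,0,None);o=o/o.max();print(f,"rows",o.sum(1).round(1))
    print(cv2.imread(f"pics/{f}.png").sum(-1)[186,342:352])
```

```text
side0 rows [0.  0.  0.  0.  0.3 1.8 4.2 6.4 7.2 6.9 5.5 2.7 0.4 0.  0.  0. ]
[343 306 224 117  75 202 348 436 456 451]
s4f rows [0.  0.  0.  0.  0.3 1.9 4.2 6.  6.8 6.4 5.2 2.8 0.6 0.1 0.1 0.1]
[454 457 459 428 315 152 110 251 385 436]
s10f rows [0.  0.  0.  0.  0.3 1.8 4.1 5.9 6.6 6.2 5.1 2.7 0.5 0.1 0.1 0.1]
[467 468 471 442 326 164 101 254 397 443]
```

View pics/s10.png

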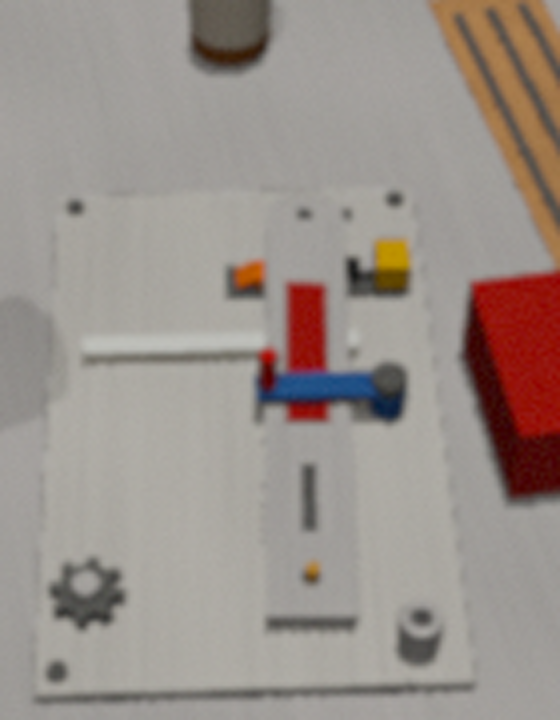

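The picture shows the catch (crop about 250,272) fully up behind the bar, and the stop (355,268) pressed in. The hold-down lies right across the bar, with its peg at (267,365), and the sprocket and socket have not moved.

```bash
python3 -c "
from rig import env
print(env.close_job())"
```

```text
the job is handed in; nothing more can be done
None
```

The job is done and handed in at about 21.5 s of the 72 s allowed; no verdict was reported.

- **Bar:** I pushed it near its nose with closed fingers, along an arc about the stud. The highest total force I read while pushing it was about 10 N, although I only saw readings between rows. The last 10 mm or so was done in steps of 1 mm and less, until the side camera showed the catch up.
- **Catch:** After I backed off, the catch looked the same height as at the start and the bar stayed put. The stop's position in the image agreed with about 5 mm pressed in. These come from the images only, as the joint values can't be read directly.
- **Hold-down:** I pushed it round by its red peg until I felt the end stop at 13 N. I worked out its angle as about 1.57 rad, then withdrew the arm.
- **Last pictures:** From the side, the bar is still held between stop and catch, with its hole on the stud. The hold-down lies straight across it, the sprocket and socket have not moved, and the gripper is clear of everything. I did not re-measure the other bench items; the arm didn't go low near any of them except the parts box, which looked unmoved.

No checks disagreed. One late side picture was blocked by the arm, so I moved it clear and took another.

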